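Line up the check weights on the tray by size

ROBOT

A 6-joint arm with a two-finger parallel gripper is mounted at the origin on a cart in front of the work surface, level with it; the furniture and walls round the work are solid. World frame = base frame: x ahead of the robot, y to its left, z up, the work surface at z = 0. Lengths are in m, angles in rad, forces in N, time in s.
With the tool pointing down it reaches from about 0.35 to 0.975 m from the base axis. Payload 4.9 kg.
Tool frame: the origin (TCP) lies at the very end of the fingers, on their centre line; the grasp point (between the pads) lies 19 mm behind it; z points along the fingers, y is the line along which they close (so a half turn about z gives the same grasp; the last joint's range is limited). The gripper opens to 85 mm and grips with 20 to 120 N. Pads are 22 mm wide; open, the fingers measure 114 mm over their backs; the gripper's body (76 mm by 85 mm) begins 54 mm behind the grasp point. The pads swing forward as they close: fully open they stand 13 mm farther back than shut.
Start: joints at [-1.254, 0.053, 1.613, -0, 1.476, -0.119], TCP at [0.264, -0.567, 0.201] pointing down, gripper open.
Joint ranges: [-3.01, 3.01], [-1.01, 2.22], [0.06, 2.58], [-1.02, 4.17], [0.09, 2.62], [-3.14, 3.14]. Speed limits (rad/s): [2.57, 2.57, 3.14, 3.14, 3.14, 3.14].

INTERFACE

Orientations are given as a rotation vector (axis times angle).
In Python, from station import ctrl, imaging gives the robot as it stands.
- The arm moves only by the tool play_rows, never from a script. Its argument "series" is a list of rows, each a list of 3 entries, a list of its own where there are three numbers: the opening, from 0 (shut) to 1 (fully open), then the shift along the tool's x, y, z each as a share of 0.05 m, from -1 to 1, then the turn, a rotation vector about the tool's x, y, z each as a share of 8 degrees, from -1 to 1. In form: [[grip, [dx, dy, dz], [ax, ay, az]], ...]. A call has 1 to 8 rows; each row shifts and turns the commanded pose from where the row before left it, along the tool's axes as they then stand; what a row does not reach is not made up. A row lasts 1/8 s, in which the tool goes at most 62.5 mm and 10.7 degrees, less where a joint would pass 70% of its speed; a pose out of reach is approached as far as the arm can. A call with a number of a shift or a turn outside -1 to 1 is refused whole. A call with a gripper value outside its range is refused whole. The fingers move at their own pace and stop on an object; "force" is the grip in N (left out, the last holds). Time passes only in rows, so rows that do not move let the fingers close. It gives the time, the measured TCP pose, the force, the opening and the grip force at its end, in the units of the state.
- ctrl.get_obs(): the state, without advancing time (a new reading comes with each control period).
- imaging.get_image(name): name is "scene" or "top" or "wrist"; returns a dict with "color" (384x512x3 uint8, blue, green, red), "fx", "fy", "cx", "cy" (pixels), "extrinsics" (4x4, takes a point from world to camera coordinates); the wrist camera has in their place "hand_eye" (4x4, takes a point from camera to tool coordinates, whose origin is the TCP and whose axes are the flange's). Camera axes: x right, y down, z forward; pixel columns grow to the right and rows downward; lengths in m; the calibration is good to about 2 mm. A picture is of the moment at which its call begins: read the wrist's pose just before it. There is no depth.
- ctrl.finish_job(): hands the job in; it is judged then, once.
The state is a dict: "t": time; "q": joint angles; "dq": joint speeds; "effort": joint torques, N m; "tool_pos": TCP position; "tool_rot": TCP orientation; "contact_force": force on the tool from outside, world axes, zero at the start; "wrist_torque": the same for the moment, N m; "opening": finger opening in m; "grip_force": force on a finger pad.
Only numpy, scipy, OpenCV 4.12 (cv2) and the standard library are available. Lean on these libraries where they do the work, as an engineer would, in place of code of your own. Each camera call takes 0.05 s, during which the arm holds its last target. There are 200 camera calls.

TASK

Get the check weights ready for testing the balance: stand the four steel weights upright on the four round pads of the tray, one in the middle of each pad, in order of size, with the largest on the red pad at one end of the row and the smallest on the pad at the other end. Leave the timer and the glass beaker where they are.

Things in the scene. Friction and masses are not known exactly. Their poses are not given: they have to be found in the camera images.
- weight_largest: The largest of four shiny steel knobbed check weights, loose, about 680 g: an upright cylinder 46 mm in diameter and 53 mm high, with a narrow neck and a round knob of 31 mm diameter on top, 76 mm high in all. Origin: centre of the underside, z along its axis (up). It starts standing on the bench and can be gripped round the cylinder or by the knob
- weight_second: The second largest of four shiny steel knobbed check weights, loose, about 350 g: an upright cylinder 37 mm in diameter and 41 mm high, with a narrow neck and a round knob of 25 mm diameter on top, 60 mm high in all. Origin: centre of the underside, z along its axis (up). It starts standing on the bench and can be gripped round the cylinder or by the knob
- weight_third: The third largest (second smallest) of four shiny steel knobbed check weights, loose, about 150 g: an upright cylinder 28 mm in diameter and 31 mm high, with a narrow neck and a round knob of 19 mm diameter on top, 45 mm high in all. Origin: centre of the underside, z along its axis (up). It starts standing on the bench and can be gripped round the cylinder or by the knob
- weight_smallest: The smallest of four shiny steel knobbed check weights, loose, about 55 g: an upright cylinder 20 mm in diameter and 21 mm high, with a narrow neck and a round knob of 14 mm diameter on top, 32 mm high in all. Origin: centre of the underside, z along its axis (up). It starts standing on the bench and can be gripped round the cylinder or by the knob
- pad_red: The red pad, which lies at one end of the row (at either end): a flat round red pad, 64 mm in diameter and 2 mm thick, fixed on the grey tray (94 x 350 x 6 mm, lying on the bench). Origin: centre of the pad's underside, 6 mm above the bench; the top that a weight stands on is 2 mm higher, 8 mm above the bench. z is up, y runs along the row. The four pads lie in one straight row, 85 mm from centre to centre. 
- pad_mid_a: One of the two inner white pads of the row (either may be the one next to the red pad): a flat round white pad, 64 mm in diameter and 2 mm thick, fixed on the grey tray (94 x 350 x 6 mm, lying on the bench). Origin: centre of the pad's underside, 6 mm above the bench; the top that a weight stands on is 2 mm higher, 8 mm above the bench. z is up, y runs along the row. 
- pad_mid_b: The other inner white pad: a flat round white pad, 64 mm in diameter and 2 mm thick, fixed on the grey tray (94 x 350 x 6 mm, lying on the bench). Origin: centre of the pad's underside, 6 mm above the bench; the top that a weight stands on is 2 mm higher, 8 mm above the bench. z is up, y runs along the row. 
- pad_end: The white pad at the end of the row away from the red one: a flat round white pad, 64 mm in diameter and 2 mm thick, fixed on the grey tray (94 x 350 x 6 mm, lying on the bench). Origin: centre of the pad's underside, 6 mm above the bench; the top that a weight stands on is 2 mm higher, 8 mm above the bench. z is up, y runs along the row. 
- timer: White bench timer lying flat, 66 x 66 x 18 mm, loose, not part of the job. Origin: centre of the underside
- beaker: Clear beaker, 72 mm in diameter and 90 mm high, loose, not part of the job. Origin: centre of the underside
Things that resemble listed ones, but are neither listed nor needed, are in the scene too. Leave any pink look-alike of the weight_second alone. Leave any blue look-alike of the weight_third alone.

How it is judged:
By the outcome, as a careful person would: the job done as asked, in the order asked, and still so for the second after the job is handed in, with the robot touching nothing.
It also fails if it takes over 96 s, if anything falls off the work surface, if the arm or the gripper's body presses on something with over 40 N, if the wrist force passes 120 N, or if a joint passes its speed limit or range.

## Working session

There is one attempt and no reset: what is moved stays moved. The work goes in short steps, Python scripts to look and compute and a tool call to move; the robot and the scene stay as the last step left them, time stands still between calls to the robot, and variables do not carry over. Pictures are saved under pics/ and viewed, at most 14 in all, crops included, and the job is handed in when it is done.

Besides the shell and the picture viewer there is one more tool, called after "Emit:" as name(argument=value, ...) on one line, values as JSON. play_rows: Moves the arm, as the interface text tells. Shift numbers are shares of 0.05 m and turn numbers shares of 8 degrees, none past 1 either way. Its arguments: {"type":"object","properties":{"series":{"type":"array"},"force":{"type":"number"}},"required":["series"]}

```bash
mkdir -p pics; ls
python3 - <<'E'
from station import ctrl, imaging
import cv2,json,numpy as np
o=ctrl.get_obs(); print(o['t'],o['tool_pos'],o['tool_rot'],o['opening'])
for n in ("scene","top"):
    d=imaging.get_image(n); cv2.imwrite(f"pics/{n}0.png",d['color'])
    print(n,d['fx'],d['fy'],d['cx'],d['cy'],np.round(d['extrinsics'],4).tolist())
    np.savez(f"{n}.npz",K=[d['fx'],d['fy'],d['cx'],d['cy']],E=d['extrinsics'])
E
```

```text
pics
0.0 [ 0.26363156 -0.56592828  0.19958468] [-3.06534293e+00 -6.78720684e-01  3.28294755e-04] 0.0851371337638408
scene 360.3971898023927 360.3971898023927 262.837742497446 190.1504024475326 [[-0.7506, -0.6608, 0.0015, 0.3768], [-0.4642, 0.5257, -0.7129, 0.2642], [0.4703, -0.5358, -0.7013, 0.9028], [0.0, 0.0, 0.0, 1.0]]
top 443.03819117200027 443.03819117200027 255.60369654149315 194.62449445088117 [[0.0456, -0.999, 0.0038, -0.0146], [-0.9768, -0.0454, -0.2093, 0.4911], [0.2093, 0.0059, -0.9778, 1.4889], [0.0, 0.0, 0.0, 1.0]]
```

Run:
```python
import cv2
a=cv2.imread("pics/top0.png"); cv2.imwrite("pics/top0b.png",cv2.resize(a,(800,600),interpolation=cv2.INTER_CUBIC))
```

```text
(no output)
```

View pics/top0b.png

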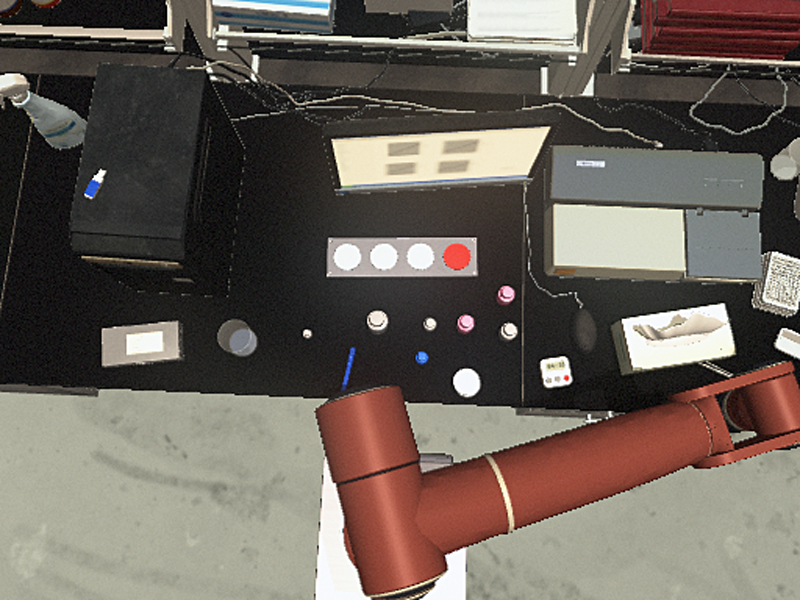

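View pics/scene0.png

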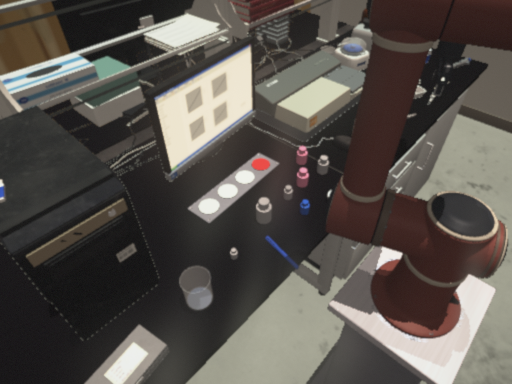

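The top view (800x600) shows the largest weight at (377,320), second at (508,329), third at (430,323) and smallest at (307,333). The pads run from (347,257) to red at (456,256). The pink look-alikes are at (465,323) and (506,294), and the blue one at (421,357). I'll enlarge this area.

Run:
```python
import cv2
a=cv2.imread("pics/top0.png")[147:257,185:345]; cv2.imwrite("pics/crop0.png",cv2.resize(a,(800,550),interpolation=cv2.INTER_CUBIC))
```

```text
(no output)
```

View pics/crop0.png

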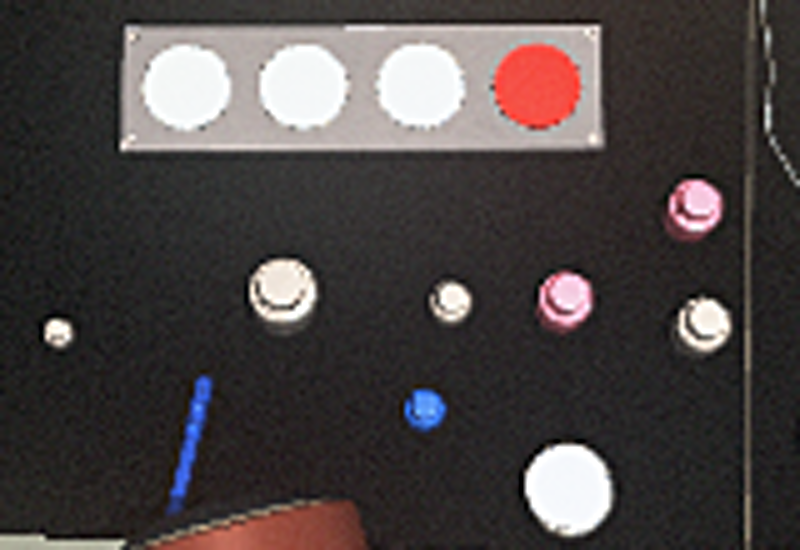

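```bash
cat > h.py <<'E'
import numpy as np
def ray(n,u,v,z):
    d=np.load(f"{n}.npz"); fx,fy,cx,cy=d['K']; E=d['E']; R=E[:3,:3]; c=-R.T@E[:3,3]
    r=R.T@np.array([(u-cx)/fx,(v-cy)/fy,1]); return c+r*(z-c[2])/r[2]
E
python3 - <<'E'
from h import *
P=dict(L_c=(283,290,.053),L_k=(282,285,.068),S2_c=(704,325,.041),S2_k=(710,318,.054),T3_c=(450,302,.031),T3_k=(455,298,.04),S4_c=(58,332,.021),S4_k=(59,329,.029),
p0=(187,86,.008),p1=(303,86,.008),p2=(420,85,.008),red=(538,86,.008),pinkA=(565,298,.041),pinkB=(695,207,.041),blue=(424,409,.031),dish=(568,489,.0),t0=(126,25,.006),t1=(601,25,.006))
for k,(u,v,z) in P.items(): print(k,np.round(ray('top',(u+.5)/5-.5+185,(v+.5)/5-.5+147,z),4))
from scipy.spatial.transform import Rotation as R
from station import ctrl
o=ctrl.get_obs(); print(R.from_rotvec(o['tool_rot']).as_matrix().round(3))
for n in("scene","top"):
    E=np.load(n+'.npz')['E'];print(n,-E[:3,:3].T@E[:3,3])
from station import imaging
d=imaging.get_image("wrist"); print(d['hand_eye'].round(4).tolist(),d['fx'],d['cx'],d['cy'])
E
```

```text
L_c [0.4535 0.0562 0.053 ]
L_k [0.4541 0.0565 0.068 ]
S2_c [ 0.4446 -0.2371  0.041 ]
S2_k [ 0.4473 -0.2391  0.054 ]
T3_c [ 0.4545 -0.0604  0.031 ]
T3_k [ 0.4558 -0.0634  0.04  ]
S4_c [0.4222 0.2139 0.021 ]
S4_k [0.423  0.2122 0.029 ]
p0 [0.6094 0.1355 0.008 ]
p1 [0.6134 0.0513 0.008 ]
p2 [ 0.6181 -0.0336  0.008 ]
red [ 0.6213 -0.1194  0.008 ]
pinkA [ 0.4592 -0.14    0.041 ]
pinkB [ 0.5285 -0.2297  0.041 ]
blue [ 0.3782 -0.0451  0.031 ]
dish [ 0.3306 -0.1494  0.    ]
t0 [0.6542 0.1831 0.006 ]
t1 [ 0.6704 -0.1643  0.006 ]
[[ 0.907  0.422 -0.001]
 [ 0.422 -0.907  0.002]
 [ 0.    -0.002 -1.   ]]
scene [-0.0190927   0.5937804   0.82088388]
top [ 1.68752899e-01 -1.02650763e-03  1.55879893e+00]
[[-0.0012, -0.9444, -0.3287, 0.0851], [1.0, -0.0014, 0.0003, -0.0006], [-0.0008, -0.3287, 0.9444, -0.1732], [0.0, 0.0, 0.0, 1.0]] 267.95579860394565 255.0905897237352 185.30250863816255
```

```bash
cat >> h.py <<'E'
from scipy.spatial.transform import Rotation as R
def plan(tx,ty,tz,n,g,yaw=90):
    """rows to go from present pose straight to target (tool down) in n equal rows"""
    from station import ctrl
    o=ctrl.get_obs(); p=np.array(o['tool_pos']); r=R.from_rotvec(o['tool_rot'])
    rt=R.from_euler('z',yaw,degrees=True)*R.from_matrix(np.diag([1.,-1,-1]))
    rv=(r.inv()*rt).as_rotvec(); dp=(np.array([tx,ty,tz])-p)/n
    print('t',round(o['t'],2),'pos',p.round(4),'need',np.round(dp*n,4),'turn deg',np.degrees(rv).round(2))
    for i in range(n):
        ri=r*R.from_rotvec(rv*i/n)
        print([g,(ri.inv().apply(dp)/.05).round(2).tolist(),(np.degrees(rv/n)/8).round(2).tolist()])
E
python3 -c "
from h import *
plan(.446,-.238,.13,10,.7)"
```

```text
t 0.15 pos [ 0.2637 -0.5661  0.1999] need [ 0.1823  0.3281 -0.0699] turn deg [-7.000e-02 -6.000e-02 -6.503e+01]
[0.7, [0.61, -0.44, 0.14], [-0.0, -0.0, -0.81]]
[0.7, [0.65, -0.37, 0.14], [-0.0, -0.0, -0.81]]
[0.7, [0.69, -0.29, 0.14], [-0.0, -0.0, -0.81]]
[0.7, [0.72, -0.21, 0.14], [-0.0, -0.0, -0.81]]
[0.7, [0.74, -0.13, 0.14], [-0.0, -0.0, -0.81]]
[0.7, [0.75, -0.05, 0.14], [-0.0, -0.0, -0.81]]
[0.7, [0.75, 0.04, 0.14], [-0.0, -0.0, -0.81]]
[0.7, [0.74, 0.12, 0.14], [-0.0, -0.0, -0.81]]
[0.7, [0.72, 0.21, 0.14], [-0.0, -0.0, -0.81]]
[0.7, [0.69, 0.29, 0.14], [-0.0, -0.0, -0.81]]
```

Emit:
play_rows(series=[[0.7,[0.61,-0.44,0],[0,0,-0.81]],[0.7,[0.65,-0.37,0],[0,0,-0.81]],[0.7,[0.69,-0.29,0],[0,0,-0.81]],[0.7,[0.72,-0.21,0],[0,0,-0.81]],[0.7,[0.74,-0.13,0],[0,0,-0.81]],[0.7,[0.75,-0.05,0],[0,0,-0.81]],[0.7,[0.75,0.04,0],[0,0,-0.81]],[0.7,[0.74,0.12,0],[0,0,-0.81]]], force=40)

```text
t: 1.15
tool_pos: [0.4101, -0.3031, 0.2005]
tool_rot: [-2.458, -1.956, -0.0]
contact_force: [0.2, -0.4, 1.5]
opening: 0.0599
grip_force: 0.0
```

Emit:
play_rows(series=[[0.7,[0.72,0.21,0.5],[0,0,-0.81]],[0.7,[0.69,0.29,0.5],[0,0,-0.81]],[0.7,[0,0,0.4],[0,0,0]],[0.7,[0,0,0],[0,0,0]]])

```text
t: 1.65
tool_pos: [0.4452, -0.2384, 0.1286]
tool_rot: [-2.224, -2.213, 0.002]
contact_force: [0.2, -0.4, -0.3]
opening: 0.06
grip_force: 0.0
```

```bash
cat >> h.py <<'E'
def wshot(name):
    from station import ctrl, imaging
    import cv2
    o=ctrl.get_obs(); d=imaging.get_image("wrist")
    np.savez(f"{name}.npz",p=o['tool_pos'],r=o['tool_rot'],H=d['hand_eye'],K=[d['fx'],d['fy'],d['cx'],d['cy']])
    cv2.imwrite(f"pics/{name}.png",d['color'])
    print(o['t'],np.round(o['tool_pos'],4),np.degrees(R.from_rotvec(o['tool_rot']).as_euler('xyz')).round(2),o['opening'],np.round(o['contact_force'],1))
def wray(name,u,v,z):
    d=np.load(f"{name}.npz"); fx,fy,cx,cy=d['K']; H=d['H']; r=R.from_rotvec(d['r'])
    c=r.apply(H[:3,3])+d['p']; w=r.apply(H[:3,:3]@np.array([(u-cx)/fx,(v-cy)/fy,1])); return (c+w*(z-c[2])/w[2]).round(4)
def wproj(name,P):
    d=np.load(f"{name}.npz"); fx,fy,cx,cy=d['K']; H=d['H']; r=R.from_rotvec(d['r'])
    q=H[:3,:3].T@(r.inv().apply(np.array(P)-d['p'])-H[:3,3]); return np.round([fx*q[0]/q[2]+cx,fy*q[1]/q[2]+cy],1)
E
python3 -c "
from h import *
wshot('w1')"
```

```text
1.65 [ 0.4452 -0.2384  0.1286] [-1.7979e+02 -1.3000e-01  8.9740e+01] 0.05998521194522202 [ 0.2 -0.4 -0.3]
```

View pics/w1.png

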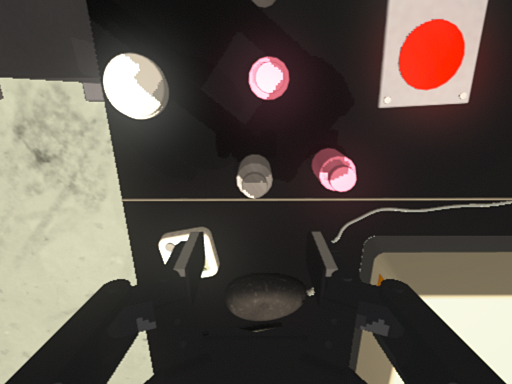

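Run:
```python
import cv2
from h import *
print(wproj('w1',(.4452,-.2384,.0)),wproj('w1',(.4452,-.2384,.06)), wray('w1',432,54,.008), wray('w1',254,183,.052))
a=cv2.imread('pics/w1.png')[40:210,150:480]; cv2.imwrite('pics/w1c.png',cv2.resize(a,None,fx=2.4,fy=2.4,interpolation=cv2.INTER_CUBIC))
```

```text
[255.5 169.6] [255.4 186.6] [ 0.6207 -0.1183  0.008 ] [ 0.4438 -0.2374  0.052 ]
```

View pics/w1c.png

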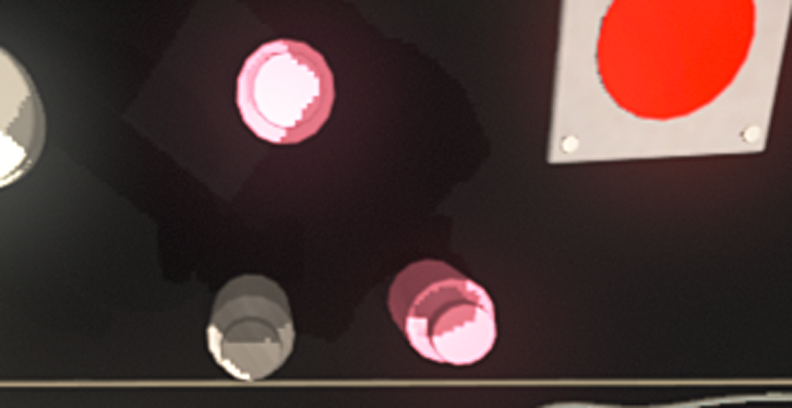

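The second weight's cylinder top is centred at about (254.6,180) in the wrist view, almost under the tool. The pinks stand clear of the fingers, and the red pad is at (432,54).

```bash
python3 -c "
from h import *
print(wray('w1',254.6,180,.041))
plan(.4448,-.2375,.014,3,.7)"
```

```text
[ 0.4444 -0.2379  0.041 ]
t 1.7 pos [ 0.4459 -0.2394  0.1302] need [-0.0011  0.0019 -0.1162] turn deg [-0.09 -0.04 -0.3 ]
[0.7, [0.01, -0.01, 0.77], [-0.0, -0.0, -0.01]]
[0.7, [0.01, -0.01, 0.77], [-0.0, -0.0, -0.01]]
[0.7, [0.01, -0.01, 0.77], [-0.0, -0.0, -0.01]]
```

To be safe on order, I'll place the largest first.

Emit:
play_rows(series=[[0.75,[0.84,0.02,0],[0,0,-0.01]],[0.75,[0.84,0.02,0],[0,0,0]],[0.75,[0.84,0.02,0],[0,0,0]],[0.75,[0.84,0.02,0],[0,0,0]],[0.75,[0.84,0.02,0],[0,0,0]],[0.75,[0.84,0.03,0],[0,0,0]],[0.75,[0.84,0.03,0],[0,0,0]],[0.75,[0,0,0],[0,0,0]]])

```text
t: 2.7
tool_pos: [0.4564, 0.0558, 0.1324]
tool_rot: [2.221, 2.22, 0.003]
contact_force: [0.7, 0.5, 0.4]
opening: 0.0643
grip_force: 0.0
```

Run:
```python
from h import *
import cv2
wshot('w2')
a=cv2.imread('pics/w2.png')[0:330]; cv2.imwrite('pics/w2c.png',cv2.resize(a,None,fx=1.56,fy=1.56,interpolation=cv2.INTER_CUBIC))
```

```text
2.7 [0.4564 0.0558 0.1324] [179.85   0.    89.97] 0.06431182497758554 [0.7 0.5 0.4]
```

View pics/w2c.png

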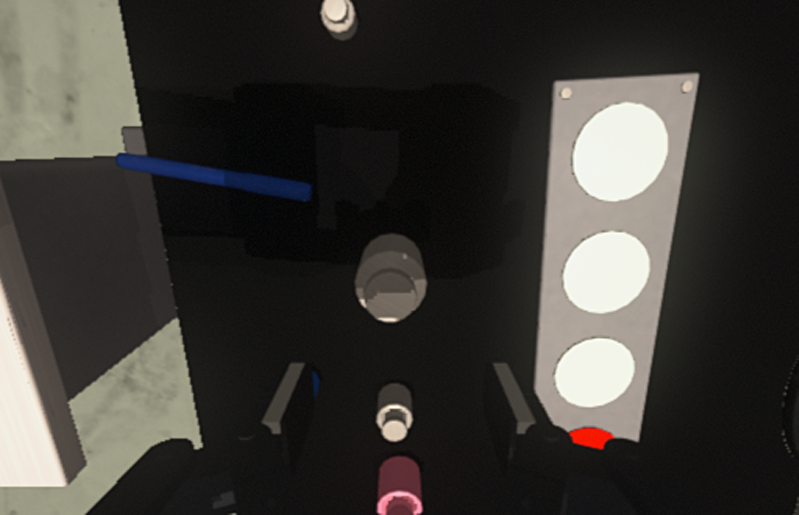

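The largest weight's cylinder top is centred at (390.5,286) in this 1.56x view, and the three white pads are at (621,151), (606,271) and (595,372). The third weight is at (395,416) and the smallest at (339,14).

```bash
python3 -c "
from h import *
s=1.5605
for k,(u,v,z) in dict(L=(390.5,286,.053),T=(395,416,.031),p0=(621,151,.008),p1=(606,271,.008),p2=(595,372,.008),S=(339,14,.026)).items(): print(k,wray('w2',(u+.5)/s-.5,(v+.5)/s-.5,z))
plan(.454,.0565,.016,3,.75)"
```

```text
L [0.4516 0.0556 0.053 ]
T [ 0.4539 -0.0587  0.031 ]
p0 [0.6076 0.1363 0.008 ]
p1 [0.6112 0.0516 0.008 ]
p2 [ 0.6161 -0.0339  0.008 ]
S [0.4228 0.2119 0.026 ]
t 2.75 pos [0.4564 0.0547 0.1322] need [-0.0024  0.0018 -0.1162] turn deg [ 0.13  0.04 -0.11]
[0.75, [0.01, -0.02, 0.77], [0.01, 0.0, -0.0]]
[0.75, [0.01, -0.02, 0.77], [0.01, 0.0, -0.0]]
[0.75, [0.01, -0.02, 0.77], [0.01, 0.0, -0.0]]
```

Emit:
play_rows(series=[[0.75,[0.01,-0.03,0.77],[0,0,0]],[0.75,[0.01,-0.02,0.77],[0,0,0]],[0.75,[0,-0.02,0.77],[0,0,0]],[0.75,[0,0,0],[0,0,0]],[0.3,[0,0,0],[0,0,0]],[0.3,[0,0,0],[0,0,0]],[0.3,[0,0,0],[0,0,0]],[0.3,[0,0,0],[0,0,0]]], force=60)

```text
t: 3.75
tool_pos: [0.4535, 0.0554, 0.0179]
tool_rot: [2.222, 2.217, 0.002]
contact_force: [-4.6, -1.7, 6.2]
opening: 0.0416
grip_force: 60.3
```

Run:
```python
from h import *
import cv2
wshot('w3')
from station import ctrl; print(ctrl.get_obs()['wrist_torque'])
a=cv2.imread('pics/w3.png')[130:384,130:400]; cv2.imwrite('pics/w3c.png',cv2.resize(a,None,fx=2.3,fy=2.3,interpolation=cv2.INTER_CUBIC))
```

```text
3.75 [0.4535 0.0554 0.0179] [1.7984e+02 6.0000e-02 8.9860e+01] 0.04156637608764382 [-4.6 -1.7  6.2]
[-0.3071547   0.71455708 -0.02877543]
```

View pics/w3c.png

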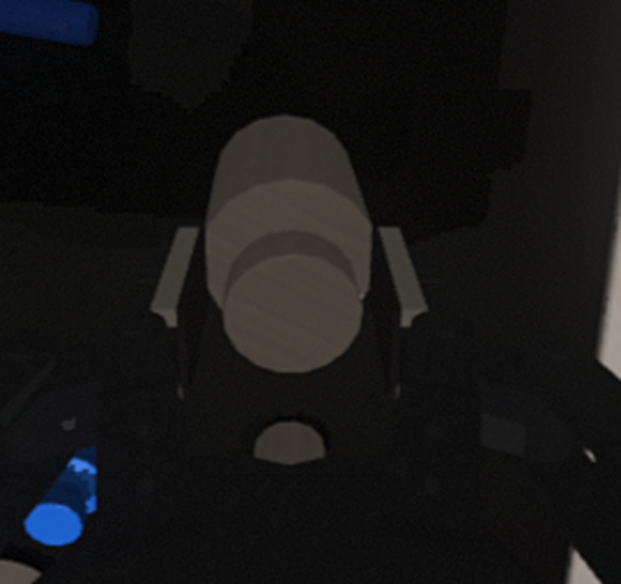

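```bash
python3 -c "
from h import *
d=np.load('w3.npz');p=d['p']
for z in(.018,.037,.053,.076):
  for dy in (-.011,0,.011): print(z,dy,((wproj('w3',(p[0],p[1]+dy,z))-[130,130])*2.3).round())
print(wray('w3',130+288/2.3,130+263/2.3,.053))
print(wray('w3',130+292/2.3,130+313/2.3,.076))"
```

```text
0.018 -0.011 [288. 235.]
0.018 0 [288. 204.]
0.018 0.011 [288. 171.]
0.037 -0.011 [288. 268.]
0.037 0 [288. 234.]
0.037 0.011 [288. 198.]
0.053 -0.011 [289. 301.]
0.053 0 [288. 264.]
0.053 0.011 [288. 226.]
0.076 -0.011 [289. 361.]
0.076 0 [289. 320.]
0.076 0.011 [289. 278.]
[0.4534 0.0558 0.053 ]
[0.4542 0.0573 0.076 ]
```

Emit:
play_rows(series=[[0.3,[0,0,-0.6],[0,0,0]],[0.3,[0,0,-0.8],[0,0,0]],[0.3,[-0.5,0.47,-0.3],[0,0,0]],[0.3,[-0.75,0.72,0],[0,0,0]],[0.3,[-0.75,0.72,0],[0,0,0]],[0.3,[-0.75,0.72,0],[0,0,0]],[0.3,[-0.75,0.72,0],[0,0,0]],[0.3,[0,0,0],[0,0,0]]])

```text
t: 4.8
tool_pos: [0.6207, -0.1225, 0.0997]
tool_rot: [2.227, 2.214, -0.0]
contact_force: [-0.3, -0.0, -6.6]
opening: 0.0417
grip_force: 62.9
```

Run:
```python
from h import *
import cv2
wshot('w4')
a=cv2.imread('pics/w4.png')[0:330]; cv2.imwrite('pics/w4c.png',cv2.resize(a,None,fx=1.56,fy=1.56,interpolation=cv2.INTER_CUBIC))
```

```text
4.8 [ 0.6207 -0.1225  0.0997] [1.7996e+02 5.0000e-02 8.9670e+01] 0.041734614758244984 [-0.3 -0.  -6.6]
```

View pics/w4c.png

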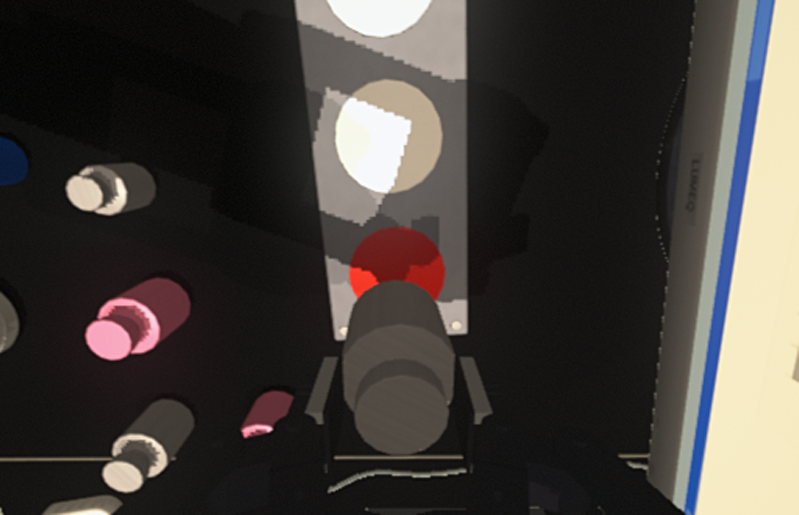

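The weight is held upright. The red pad spans columns 349–445 with its top at row 228, so its centre is about (397,277). The next pad is at (388.5,136.5).

```bash
python3 -c "
from h import *
s=1.5605
f=lambda u,v,z:wray('w4',(u+.5)/s-.5,(v+.5)/s-.5,z)
print(f(397,277,.008),f(388.5,136.5,.008),f(349,275,.008),f(445,273,.008),f(397,228,.008))
print('cyl top',f(398.5,365,.053+.0997-.0179),'knob',f(401,409,.076+.0818))
w=np.array([[.6076,.1363],[.6112,.0516],[.6161,-.0339]])
plan(.6205,-.119,.027,3,.3)"
```

```text
[ 0.6198 -0.1207  0.008 ] [ 0.6155 -0.033   0.008 ] [ 0.588  -0.1191  0.008 ] [ 0.6516 -0.1182  0.008 ] [ 0.6201 -0.0879  0.008 ]
cyl top [ 0.6206 -0.115   0.1348] knob [ 0.6214 -0.1181  0.1578]
t 4.85 pos [ 0.6192 -0.1207  0.0994] need [ 0.0013  0.0017 -0.0724] turn deg [-0.06 -0.04 -0.26]
[0.3, [0.01, 0.01, 0.48], [-0.0, -0.0, -0.01]]
[0.3, [0.01, 0.01, 0.48], [-0.0, -0.0, -0.01]]
[0.3, [0.01, 0.01, 0.48], [-0.0, -0.0, -0.01]]
```

Emit:
play_rows(series=[[0.3,[0.03,0.02,0.6],[0,0,0]],[0.3,[0,0,0.6],[0,0,0]],[0.3,[0,0,0.24],[0,0,0]],[0.3,[0,0,0.06],[0,0,0]],[0.3,[0,0,0.04],[0,0,0]],[0.3,[0,0,0],[0,0,0]]])

```text
t: 5.6
tool_pos: [0.6211, -0.1181, 0.026]
tool_rot: [2.223, 2.217, 0.002]
contact_force: [-4.7, 0.4, 5.8]
opening: 0.0416
grip_force: 64.8
```

Emit:
play_rows(series=[[0.55,[0,0,0],[0,0,0]],[0.75,[0,0,0],[0,0,0]],[0.75,[0,0,0],[0,0,0]],[0.75,[0,0,-0.3],[0,0,0]],[0.75,[0,0,-0.9],[0,0,0]],[0.75,[0,0,-0.9],[0,0,0]],[0.75,[0,0,0],[0,0,0]]])

```text
t: 6.48
tool_pos: [0.624, -0.1193, 0.1357]
tool_rot: [2.217, 2.211, 0.009]
contact_force: [-0.1, -0.6, 0.7]
opening: 0.0641
grip_force: 0.0
```

Run:
```python
from h import *
import cv2
wshot('w5')
a=cv2.imread('pics/w5.png')[60:330,130:400]; cv2.imwrite('pics/w5c.png',cv2.resize(a,None,fx=2.2,fy=2.2,interpolation=cv2.INTER_CUBIC))
plan(.4445,-.238,.13,6,.7)
```

```text
6.475 [ 0.624  -0.1193  0.1357] [179.35   0.2   89.85] 0.0641499202672503 [-0.1 -0.6  0.7]
t 6.53 pos [ 0.6222 -0.1187  0.1325] need [-0.1777 -0.1193 -0.0025] turn deg [ 0.38  0.12 -0.15]
[0.7, [-0.4, -0.59, 0.01], [0.01, 0.0, -0.0]]
[0.7, [-0.4, -0.59, 0.01], [0.01, 0.0, -0.0]]
[0.7, [-0.4, -0.59, 0.01], [0.01, 0.0, -0.0]]
[0.7, [-0.4, -0.59, 0.01], [0.01, 0.0, -0.0]]
[0.7, [-0.4, -0.59, 0.01], [0.01, 0.0, -0.0]]
[0.7, [-0.4, -0.59, 0.01], [0.01, 0.0, -0.0]]
```

View pics/w5c.png

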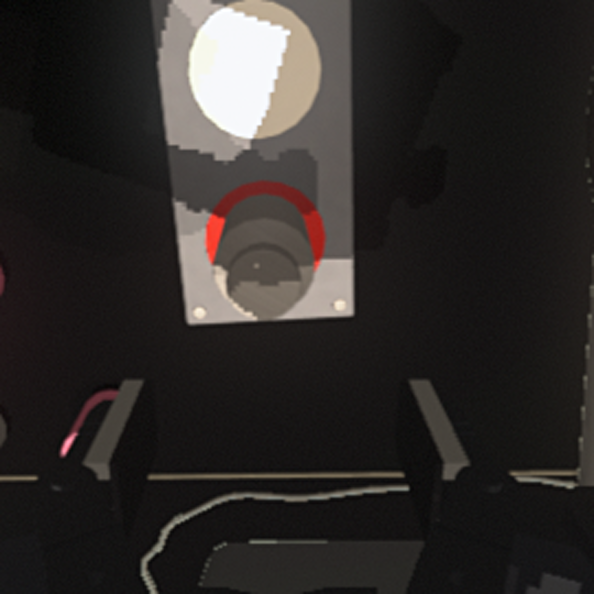

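The largest weight stands centred on the red pad: the pad spans columns 207–326 and the weight is at 266. Next is the second.

Emit:
play_rows(series=[[0.7,[-0.4,-0.59,0.01],[0.01,0,0]],[0.7,[-0.4,-0.59,0.01],[0.01,0,0]],[0.7,[-0.4,-0.59,0.01],[0.01,0,0]],[0.7,[-0.4,-0.59,0.01],[0,0,0]],[0.7,[-0.4,-0.59,0.01],[0,0,0]],[0.7,[-0.4,-0.59,0.01],[0,0,0]],[0.7,[0,0,0],[0,0,0]],[0.7,[0,0,0],[0,0,0]]])

```text
t: 7.52
tool_pos: [0.4427, -0.2372, 0.1253]
tool_rot: [-2.222, -2.216, 0.004]
contact_force: [-0.0, 0.4, -0.2]
opening: 0.0593
grip_force: 0.0
```

```bash
python3 -c "
from h import *
plan(.4445,-.238,.015,3,.7)"
```

```text
t 7.53 pos [ 0.4427 -0.2372  0.1253] need [ 0.0018 -0.0008 -0.1103] turn deg [-0.26 -0.05 -0.17]
[0.7, [-0.01, 0.02, 0.74], [-0.01, -0.0, -0.01]]
[0.7, [-0.01, 0.01, 0.74], [-0.01, -0.0, -0.01]]
[0.7, [-0.01, 0.01, 0.74], [-0.01, -0.0, -0.01]]
```

Emit:
play_rows(series=[[0.7,[-0.01,0.02,0.74],[0,0,0]],[0.7,[0,0.01,0.74],[0,0,0]],[0.7,[0,0.01,0.72],[0,0,0]],[0.7,[0,0,0],[0,0,0]],[0.2,[0,0,0],[0,0,0]],[0.2,[0,0,0],[0,0,0]],[0.2,[0,0,0],[0,0,0]],[0.2,[0,0,0],[0,0,0]]], force=50)

```text
t: 8.52
tool_pos: [0.4456, -0.2392, 0.0181]
tool_rot: [2.224, 2.218, -0.004]
contact_force: [-2.3, 1.2, 6.5]
opening: 0.0221
grip_force: 49.0
```

```bash
python3 -c "
from h import *
plan(.6162,-.0336,.1,6,.2)"
```

```text
t 8.53 pos [ 0.4456 -0.2392  0.0181] need [0.1706 0.2056 0.0819] turn deg [-0.07  0.13 -0.15]
[0.2, [0.69, 0.57, -0.28], [-0.0, 0.0, -0.0]]
[0.2, [0.69, 0.57, -0.27], [-0.0, 0.0, -0.0]]
[0.2, [0.69, 0.57, -0.27], [-0.0, 0.0, -0.0]]
[0.2, [0.69, 0.57, -0.27], [-0.0, 0.0, -0.0]]
[0.2, [0.69, 0.57, -0.27], [-0.0, 0.0, -0.0]]
[0.2, [0.69, 0.57, -0.27], [-0.0, 0.0, -0.0]]
```

Run:
```python
from h import *
import cv2
wshot('w6')
a=cv2.imread('pics/w6.png')[100:340,130:400]; cv2.imwrite('pics/w6c.png',cv2.resize(a,None,fx=2.3,fy=2.3,interpolation=cv2.INTER_CUBIC))
```

```text
8.525 [ 0.4456 -0.2392  0.0181] [-1.7993e+02  1.3000e-01  8.9850e+01] 0.022055623357141313 [-2.3  1.2  6.5]
```

View pics/w6c.png

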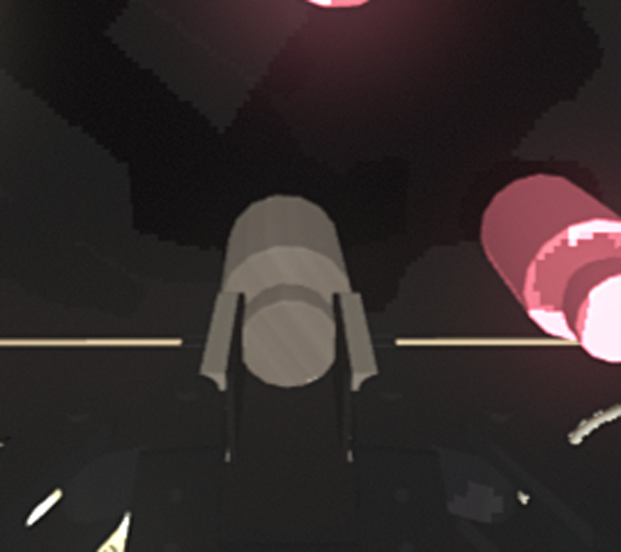

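It is holding the second weight by the knob, which the task allows. I'll carry on with that grip.

Emit:
play_rows(series=[[0.15,[0,0,-0.6],[0,0,0]],[0.15,[0,0,-0.9],[0,0,0]],[0.15,[0.6,0,-0.5],[0,0,0]],[0.15,[0.7,0.5,0],[0,0,0]],[0.15,[0.7,0.7,0],[0,0,0]],[0.15,[0.7,0.7,0],[0,0,0]],[0.15,[0.7,0.7,0],[0,0,0]],[0.15,[0.7,0.8,0],[0,0,0]]])

```text
t: 9.57
tool_pos: [0.6156, -0.0322, 0.1145]
tool_rot: [-2.222, -2.216, 0.005]
contact_force: [-0.0, -0.2, -3.5]
opening: 0.0228
grip_force: 50.2
```

Emit:
play_rows(series=[[0.15,[0,0,0.5],[0,0,0]],[0.15,[0,0,0],[0,0,0]]])

```text
t: 9.82
tool_pos: [0.6126, -0.0326, 0.0867]
tool_rot: [-2.217, -2.213, 0.011]
contact_force: [0.1, 0.8, -3.5]
opening: 0.0224
grip_force: 50.4
```

Run:
```python
from h import *
import cv2
wshot('w7')
a=cv2.imread('pics/w7.png')[60:330,130:400]; cv2.imwrite('pics/w7c.png',cv2.resize(a,None,fx=2.2,fy=2.2,interpolation=cv2.INTER_CUBIC))
for P in [(.6162,-.0336,.008),(.6162,-.0016,.008),(.5842,-.0336,.008),(.6482,-.0336,.008)]: print(((wproj('w7',P)-[130,60])*2.2).round())
plan(.6162,-.0336,.026,3,.15)
```

```text
9.825 [ 0.6126 -0.0326  0.0867] [-1.7938e+02 -7.0000e-02  8.9900e+01] 0.02240808741598963 [ 0.1  0.8 -3.5]
[285. 273.]
[285. 204.]
[215. 273.]
[356. 273.]
t 9.88 pos [ 0.6134 -0.0332  0.0882] need [ 0.0028 -0.0004 -0.0622] turn deg [-0.47 -0.04 -0.14]
[0.15, [-0.0, 0.02, 0.41], [-0.02, -0.0, -0.01]]
[0.15, [-0.0, 0.02, 0.41], [-0.02, -0.0, -0.01]]
[0.15, [-0.0, 0.02, 0.41], [-0.02, -0.0, -0.01]]
```

View pics/w7c.png

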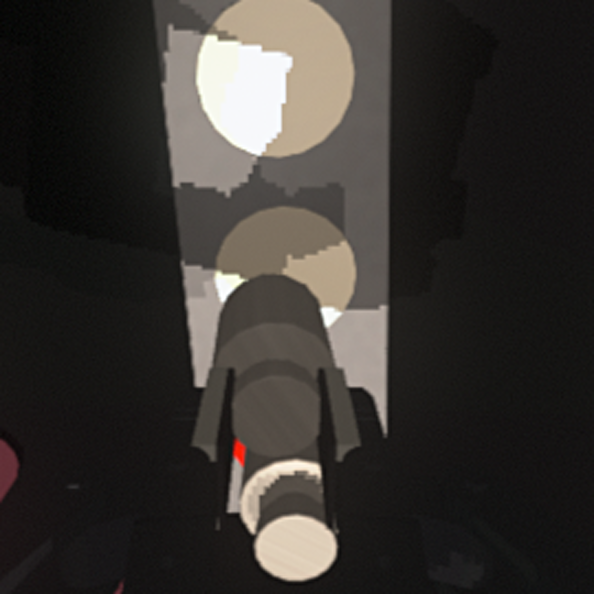

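```bash
python3 -c "
from h import *
f=lambda u,v,z:wray('w7',u/2.2+130,v/2.2+60,z)
print('cyltop',f(276,382,.1096),'back edge cyltop',f(276,323,.1096),'cylbot back',f(271,274,.0686),'knob top',f(277,405,.1286))
print('pad',f(286,273,.008),f(286,207,.008))"
```

```text
cyltop [ 0.613  -0.0319  0.1096] back edge cyltop [ 0.613  -0.0134  0.1096] cylbot back [ 0.6109 -0.0131  0.0686] knob top [ 0.6134 -0.0279  0.1286]
pad [ 0.6166 -0.0335  0.008 ] [ 0.6165 -0.0032  0.008 ]
```

Emit:
play_rows(series=[[0.15,[-0.05,0.08,0.5],[0,0,0]],[0.15,[0,0,0.5],[0,0,0]],[0.15,[0,0,0.22],[0,0,0]],[0.15,[0,0,0.06],[0,0,0]],[0.15,[0,0,0],[0,0,0]]])

```text
t: 10.5
tool_pos: [0.6197, -0.0364, 0.0273]
tool_rot: [-2.224, -2.217, 0.003]
contact_force: [-0.4, -0.2, -2.8]
opening: 0.0223
grip_force: 50.4
```

```bash
cat >> h.py <<'E'
def avg(n=5):
    from station import ctrl, imaging
    P=[]
    for i in range(n): P.append(ctrl.get_obs()['tool_pos']); imaging.get_image("wrist")
    P=np.array(P); print('mean',P.mean(0).round(4),'sd',P.std(0).round(4),'F',np.round(ctrl.get_obs()['contact_force'],1))
E
python3 -c "
from h import *
avg()"
```

```text
mean [ 0.6197 -0.0363  0.0273] sd [0.0001 0.0001 0.0001] F [ 0.3  0.2 -3.8]
```

Emit:
play_rows(series=[[0.15,[0.02,-0.07,0],[0,0,0]],[0.15,[0,0,0.04],[0,0,0]],[0.15,[0,0,0],[0,0,0]],[0.15,[0,0,0],[0,0,0]]])

```text
t: 11.25
tool_pos: [0.6157, -0.035, 0.0263]
tool_rot: [-2.222, -2.217, 0.004]
contact_force: [-4.5, 0.1, 6.9]
opening: 0.0222
grip_force: 51.3
```

```bash
python3 -c "
from h import *
avg(4)"
```

```text
mean [ 0.6157 -0.035   0.0263] sd [0. 0. 0.] F [-4.5  0.6  7.7]
```

Emit:
play_rows(series=[[0.5,[0,0,0],[0,0,0]],[0.5,[0,0,0],[0,0,0]],[0.5,[0,0,-0.2],[0,0,0]],[0.5,[0,0,-0.8],[0,0,0]],[0.5,[0,0,-0.9],[0,0,0]],[0.5,[0,0,0],[0,0,0]],[0.5,[0,0,0],[0,0,0]],[0.5,[0,0,0],[0,0,0]]])

```text
t: 12.45
tool_pos: [0.6146, -0.0349, 0.1173]
tool_rot: [-2.221, -2.215, 0.007]
contact_force: [0.0, -0.2, -0.5]
opening: 0.0428
grip_force: 0.0
```

Run:
```python
from h import *
d=np.load('w6.npz');p=d['p']
for z in (.018,.028,.038,.044,.05): print(z,[((wproj('w6',(p[0]+dx,p[1]+.011,z))-[130,100])*2.3).round().tolist() for dx in(-.0125,.0125)], ((wproj('w6',(p[0],p[1]-.011,z))-[130,100])*2.3).round())
wshot('w8')
import cv2
a=cv2.imread('pics/w8.png')[60:330,130:400]; cv2.imwrite('pics/w8c.png',cv2.resize(a,None,fx=2.2,fy=2.2,interpolation=cv2.INTER_CUBIC))
plan(.4542,-.0595,.1,5,.5)
```

```text
0.018 [[247.0, 240.0], [329.0, 240.0]] [288. 304.]
0.028 [[245.0, 254.0], [331.0, 253.0]] [288. 320.]
0.038 [[242.0, 269.0], [333.0, 269.0]] [288. 338.]
0.044 [[241.0, 279.0], [335.0, 279.0]] [288. 350.]
0.05 [[239.0, 290.0], [336.0, 289.0]] [288. 363.]
12.45 [ 0.6146 -0.0349  0.1173] [-1.7959e+02 -3.0000e-02  8.9850e+01] 0.04281109564917621 [ 0.  -0.2 -0.5]
t 12.5 pos [ 0.6146 -0.0349  0.1173] need [-0.1604 -0.0246 -0.0173] turn deg [-0.41 -0.03 -0.15]
[0.5, [-0.1, -0.64, 0.07], [-0.01, -0.0, -0.0]]
[0.5, [-0.1, -0.64, 0.07], [-0.01, -0.0, -0.0]]
[0.5, [-0.1, -0.64, 0.07], [-0.01, -0.0, -0.0]]
[0.5, [-0.1, -0.64, 0.07], [-0.01, -0.0, -0.0]]
[0.5, [-0.1, -0.64, 0.07], [-0.01, -0.0, -0.0]]
```

View pics/w8c.png

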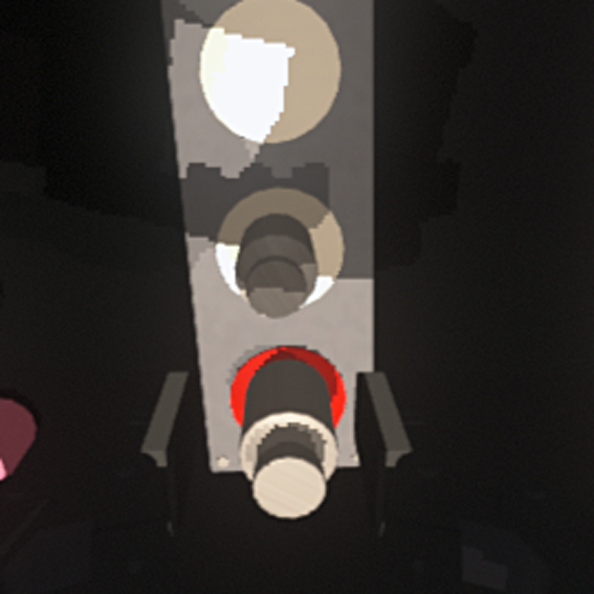

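The second weight stands on its pad, about 2 mm off centre (weight at column 276, pad centre 280), and the largest is well centred on red. Next is the third.

Emit:
play_rows(series=[[0.55,[-0.1,-0.64,0],[-0.01,0,0]],[0.55,[-0.1,-0.64,0],[-0.01,0,0]],[0.55,[-0.1,-0.64,0.2],[-0.01,0,0]],[0.55,[-0.1,-0.64,0.2],[-0.01,0,0]],[0.55,[-0.1,-0.64,0.3],[-0.01,0,0]],[0.55,[0,0,0],[0,0,0]],[0.55,[0,0,0],[0,0,0]],[0.55,[0,0,0],[0,0,0]]])

```text
t: 13.5
tool_pos: [0.4569, -0.0598, 0.0851]
tool_rot: [2.222, 2.217, 0.004]
contact_force: [0.2, -0.4, 0.1]
opening: 0.0467
grip_force: 0.0
```

Run:
```python
from h import *
avg(2); wshot('w9'); plan(.4542,-.0595,.006,3,.55)
import cv2
a=cv2.imread('pics/w9.png')[90:330,130:400]; cv2.imwrite('pics/w9c.png',cv2.resize(a,None,fx=2.2,fy=2.2,interpolation=cv2.INTER_CUBIC))
g=cv2.cvtColor(cv2.imread('pics/w9.png'),cv2.COLOR_BGR2GRAY)[100:260,200:320]
for z,r in((0,.014),(.031,.014),(.04,.0095)): print(z,wproj('w9',(.4542,-.0595,z)))
m=(g>60).astype('uint8'); n,l,s,c=cv2.connectedComponentsWithStats(m)
for i in range(1,n):
    if s[i,4]>60: print(s[i]+[200,100,0,0,0],c[i]+[200,100])
```

```text
mean [ 0.4569 -0.0597  0.0851] sd [0. 0. 0.] F [-1.2  0.3  0.5]
13.6 [ 0.4567 -0.0597  0.085 ] [1.7979e+02 1.0000e-02 8.9870e+01] 0.04663807256047778 [-1.2  0.3  0.5]
t 13.65 pos [ 0.4565 -0.0597  0.0848] need [-0.0023  0.0002 -0.0788] turn deg [ 0.2   0.01 -0.13]
[0.55, [0.0, -0.02, 0.53], [0.01, 0.0, -0.01]]
[0.55, [0.0, -0.02, 0.53], [0.01, 0.0, -0.01]]
[0.55, [0.0, -0.02, 0.53], [0.01, 0.0, -0.01]]
0 [252.3 180.9]
0.031 [252.2 191.6]
0.04 [252.1 195.3]
[236 171  31  39 927] [251.22977346 189.91154261]
[200 230  11  30 193] [203.62176166 241.39378238]
[300 230  20  30 290] [309.04827586 245.02068966]
[239 237  35  23 658] [255.67173252 249.40425532]
```

Emit:
play_rows(series=[[0.55,[-0.01,-0.03,0.53],[0,0,0]],[0.55,[0,-0.02,0.53],[0,0,0]],[0.55,[0,0,0.5],[0,0,0]],[0.55,[0,0,0],[0,0,0]],[0.55,[0,0,0],[0,0,0]]])

```text
t: 14.28
tool_pos: [0.4543, -0.0603, 0.0073]
tool_rot: [2.222, 2.216, 0.004]
contact_force: [0.5, 0.0, 0.5]
opening: 0.0473
grip_force: 0.0
```

Emit:
play_rows(series=[[0.1,[0,0,0],[0,0,0]],[0.1,[0,0,0],[0,0,0]],[0.1,[0,0,0],[0,0,0]],[0.1,[0,0,0],[0,0,0]]], force=30)

```text
t: 14.78
tool_pos: [0.4544, -0.0605, 0.0076]
tool_rot: [2.222, 2.216, 0.005]
contact_force: [-0.3, 1.4, 5.7]
opening: 0.0166
grip_force: 29.3
```

Emit:
play_rows(series=[[0.1,[0,0,-0.6],[0,0,0]],[0.1,[0,0,-0.8],[0,0,0]],[0.1,[0.5,0.6,0],[0,0,0]],[0.1,[0.5,0.65,0],[0,0,0]],[0.1,[0.5,0.65,0],[0,0,0]],[0.1,[0.5,0.65,0],[0,0,0]],[0.1,[0.24,0.6,0],[0,0,0]],[0.1,[0,0,0],[0,0,0]]])

```text
t: 15.78
tool_pos: [0.6119, 0.0523, 0.0761]
tool_rot: [2.222, 2.219, 0.003]
contact_force: [-0.4, 0.3, -1.4]
opening: 0.0167
grip_force: 29.9
```

Run:
```python
from h import *
print(wray('w8',270/2.2+130,72/2.2+60,.008), wray('w8',270/2.2+130,142/2.2+60,.008), wray('w8',280/2.2+130,187/2.2+60,.008))
avg(5); wshot('w10'); plan(.612,.051,.016,3,.1)
import cv2
a=cv2.imread('pics/w10.png')[60:330,130:400]; cv2.imwrite('pics/w10c.png',cv2.resize(a,None,fx=2.2,fy=2.2,interpolation=cv2.INTER_CUBIC))
```

```text
[0.6118 0.0499 0.008 ] [0.6115 0.0188 0.008 ] [ 0.6162 -0.0025  0.008 ]
mean [0.6104 0.0516 0.076 ] sd [0.0008 0.0004 0.0001] F [ 0.  -0.9 -1.7]
16.025 [0.6099 0.051  0.0763] [179.9    0.    89.81] 0.016488795231517445 [ 0.  -0.9 -1.7]
t 16.07 pos [0.61   0.051  0.0765] need [ 0.002  -0.     -0.0605] turn deg [ 0.12  0.   -0.19]
[0.1, [-0.0, 0.01, 0.4], [0.01, 0.0, -0.01]]
[0.1, [-0.0, 0.01, 0.4], [0.01, 0.0, -0.01]]
[0.1, [-0.0, 0.01, 0.4], [0.01, 0.0, -0.01]]
```

View pics/w10c.png

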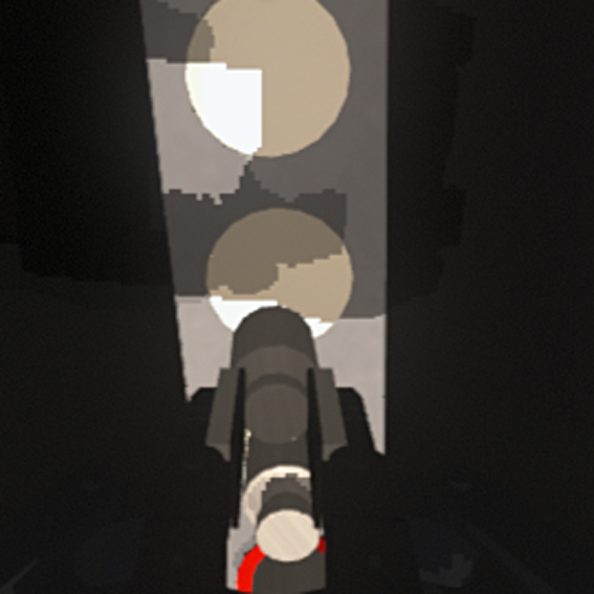

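The third weight is held by its knob. Its pad spans columns 207–353 with the top at row 208, and the end pad is centred at about (267.5,75).

Run:
```python
from h import *
f=lambda u,v,z:wray('w10',u/2.2+130,v/2.2+60,z)
print('p1',f(280,278,.008),'top',f(280,208,.008),'p0',f(267.5,75,.008),'bot',f(267.5,157,.008))
z=.0763-.0076
print('w: cyltop',f(275,390,z+.031),'back',f(275,345,z+.031),'base back',f(273,307,z))
avg(1)
```

```text
p1 [0.612  0.0512 0.008 ] top [0.6121 0.0822 0.008 ] p0 [0.6073 0.1347 0.008 ] bot [0.607  0.1033 0.008 ]
w: cyltop [0.6097 0.0493 0.0997] back [0.6097 0.0637 0.0997] base back [0.6091 0.0625 0.0687]
mean [0.61   0.051  0.0765] sd [0. 0. 0.] F [ 0.3 -0.8 -0.2]
```

Emit:
play_rows(series=[[0.1,[0.02,0.05,0.5],[0,0,0]],[0.1,[0,0,0.5],[0,0,0]],[0.1,[0,0,0.18],[0,0,0]],[0.1,[0,0,0.03],[0,0,0]],[0.1,[0,0,0],[0,0,0]],[0.1,[0,0,0],[0,0,0]]])

```text
t: 16.88
tool_pos: [0.6143, 0.0524, 0.0172]
tool_rot: [2.222, 2.216, 0.005]
contact_force: [-0.1, 0.1, -1.6]
opening: 0.0168
grip_force: 29.9
```

Emit:
play_rows(series=[[0.1,[0,-0.03,0.02],[0,0,0]],[0.1,[0,0,0.03],[0,0,0]],[0.1,[0,0,0],[0,0,0]],[0.1,[0,0,0],[0,0,0]]])

```text
t: 17.38
tool_pos: [0.613, 0.0524, 0.0158]
tool_rot: [2.222, 2.216, 0.004]
contact_force: [-2.2, 0.8, 6.6]
opening: 0.0165
grip_force: 30.4
```

Emit:
play_rows(series=[[0.4,[0,0,0],[0,0,0]],[0.4,[0,0,0],[0,0,0]],[0.4,[0,0,-0.2],[0,0,0]],[0.4,[0,0,-0.8],[0,0,0]],[0.4,[0,0,-0.6],[0,0,0]],[0.4,[0.6,-0.7,0],[0,0,0]],[0.4,[0.65,-0.75,0],[0,0,0]],[0.4,[0.65,-0.75,0],[0,0,0]]])

```text
t: 18.38
tool_pos: [0.5014, 0.1485, 0.0942]
tool_rot: [2.223, 2.216, 0.005]
contact_force: [0.7, 0.0, 0.9]
opening: 0.034
grip_force: 0.0
```

Emit:
play_rows(series=[[0.4,[0.65,-0.75,0],[0,0,0]],[0.4,[0.65,-0.8,0],[0,0,0]],[0.4,[0,0,0.3],[0,0,0]],[0.4,[0,0,0],[0,0,0]],[0.4,[0,0,0],[0,0,0]],[0.4,[0,0,0],[0,0,0]]])

```text
t: 19.12
tool_pos: [0.4259, 0.2125, 0.0787]
tool_rot: [2.224, 2.215, 0.004]
contact_force: [-0.4, -0.4, 0.3]
opening: 0.0343
grip_force: 0.0
```

Run:
```python
from h import *
import cv2
avg(3); wshot('w11'); plan(.4227,.2127,.003,3,.4)
for z in (0,.021,.029): print(z,wproj('w11',(.4227,.2127,z)))
g=cv2.cvtColor(cv2.imread('pics/w11.png'),cv2.COLOR_BGR2GRAY)[120:260,200:320]
for t in (40,60):
    n,l,s,c=cv2.connectedComponentsWithStats((g>t).astype('uint8'))
    for i in range(1,n):
        if s[i,4]>60: print(t,s[i]+[200,120,0,0,0],c[i]+[200,120])
```

```text
mean [0.4258 0.2125 0.0786] sd [0.0001 0.0001 0.0001] F [ 0.2 -0.7  0.7]
19.275 [0.4255 0.2126 0.0785] [ 1.7982e+02 -1.0000e-02  8.9790e+01] 0.03417794601393171 [ 0.2 -0.7  0.7]
t 19.32 pos [0.4253 0.2127 0.0784] need [-0.0026 -0.     -0.0754] turn deg [ 0.17 -0.01 -0.19]
[0.4, [-0.0, -0.02, 0.5], [0.01, -0.0, -0.01]]
[0.4, [-0.0, -0.02, 0.5], [0.01, -0.0, -0.01]]
[0.4, [-0.0, -0.02, 0.5], [0.01, -0.0, -0.01]]
0 [252.1 183.1]
0.021 [251.9 190.5]
0.029 [251.9 193.6]
40 [239 173  23  28 520] [250.20769231 186.43461538]
40 [204 227  20  33 375] [213.97866667 243.62933333]
40 [287 227  20  33 374] [296.13368984 243.56951872]
60 [239 173  23  28 486] [250.07613169 186.67283951]
60 [205 228  18  32 338] [213.8964497  244.10650888]
60 [288 228  19  32 332] [296.27710843 244.05722892]
```

Emit:
play_rows(series=[[0.4,[0,-0.04,0.5],[0,0,0]],[0.4,[0,-0.04,0.5],[0,0,0]],[0.4,[0,0,0.44],[0,0,0]],[0.4,[0,0,0.05],[0,0,0]],[0.4,[0,0,0],[0,0,0]],[0.4,[0,0,0],[0,0,0]]], force=20)

```text
t: 20.08
tool_pos: [0.4222, 0.2133, 0.005]
tool_rot: [2.222, 2.216, 0.006]
contact_force: [-0.1, -1.0, -0.1]
opening: 0.0341
grip_force: 0.0
```

Emit:
play_rows(series=[[0.4,[0,-0.01,0.06],[0,0,0]],[0.4,[0,0,0],[0,0,0]],[0.05,[0,0,0],[0,0,0]],[0.05,[0,0,0],[0,0,0]],[0.05,[0,0,0],[0,0,0]],[0.05,[0,0,0],[0,0,0]]])

```text
t: 20.82
tool_pos: [0.4212, 0.2132, 0.0017]
tool_rot: [2.223, 2.217, 0.004]
contact_force: [-1.4, 0.2, 5.9]
opening: 0.0044
grip_force: 3.0
```

Run:
```python
from h import *
import cv2
wshot('w12')
a=cv2.imread('pics/w12.png')[100:340,130:400]
b=imaging=None
from station import imaging
s=imaging.get_image('scene')['color'][200:300,180:290]
A=cv2.resize(a,(500,444),interpolation=cv2.INTER_CUBIC); B=cv2.resize(s,(300,273),interpolation=cv2.INTER_CUBIC)
C=np.zeros((444,800,3),'uint8');C[:,:500]=A;C[:273,500:]=B
cv2.imwrite('pics/w12c.png',cv2.convertScaleAbs(C,alpha=1.6,beta=15))
```

```text
20.825 [0.4212 0.2132 0.0017] [ 1.7979e+02 -2.0000e-02  8.9850e+01] 0.0044069352795409215 [-1.4  0.2  5.9]
```

View pics/w12c.png

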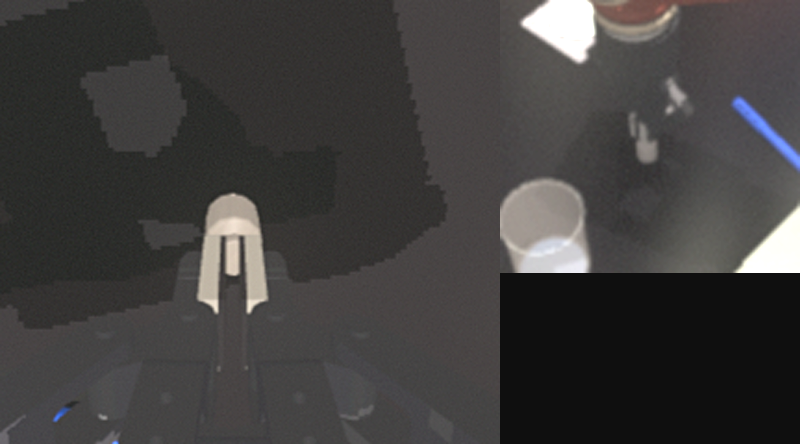

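The fingers have closed just above the smallest weight's knob, and the weight still stands at (232,215). The pads therefore sit higher than the TCP reading suggests. I'll open, then lower in small steps while watching the force.

Emit:
play_rows(series=[[0.4,[0,0,0],[0,0,0]],[0.4,[0,0,0],[0,0,0]],[0.4,[0,0,0.04],[0,0,0]],[0.4,[0,0,0],[0,0,0]],[0.4,[0,0,0],[0,0,0]]])

```text
t: 21.55
tool_pos: [0.4204, 0.2129, -0.0016]
tool_rot: [2.223, 2.217, 0.002]
contact_force: [-0.1, 0.0, 0.0]
opening: 0.0341
grip_force: 0.0
```

Emit:
play_rows(series=[[0.4,[0,0,0.04],[0,0,0]],[0.4,[0,0,0],[0,0,0]],[0.4,[0,0,0],[0,0,0]]])

```text
t: 21.92
tool_pos: [0.4206, 0.2129, -0.0033]
tool_rot: [2.223, 2.217, 0.003]
contact_force: [0.3, 0.4, -0.3]
opening: 0.0341
grip_force: 0.0
```

Emit:
play_rows(series=[[0.4,[0,0,0.04],[0,0,0]],[0.4,[0,0,0],[0,0,0]],[0.4,[0,0,0],[0,0,0]]])

```text
t: 22.3
tool_pos: [0.4206, 0.213, -0.0053]
tool_rot: [2.223, 2.217, 0.003]
contact_force: [1.3, 0.4, -0.2]
opening: 0.0341
grip_force: 0.0
```

Emit:
play_rows(series=[[0.05,[0,0,0],[0,0,0]],[0.05,[0,0,0],[0,0,0]],[0.05,[0,0,0],[0,0,0]],[0.05,[0,0,0],[0,0,0]]], force=20)

```text
t: 22.8
tool_pos: [0.4207, 0.213, -0.0052]
tool_rot: [2.223, 2.217, 0.003]
contact_force: [-0.3, 0.3, 2.0]
opening: 0.0119
grip_force: 19.5
```

Emit:
play_rows(series=[[0.05,[0,0,-0.4],[0,0,0]],[0.05,[0,0,-0.8],[0,0,0]],[0.05,[-0.31,0.74,0],[0,0,0]],[0.05,[-0.31,0.75,0],[0,0,0]],[0.05,[-0.31,0.75,0],[0,0,0]],[0.05,[-0.31,0.75,0],[0,0,0]],[0.05,[-0.31,0.75,0],[0,0,0]],[0.05,[0,0,0],[0,0,0]]])

```text
t: 23.8
tool_pos: [0.6092, 0.1337, 0.0551]
tool_rot: [2.225, 2.214, 0.004]
contact_force: [-0.8, -0.7, 0.3]
opening: 0.0113
grip_force: 19.6
```

Emit:
play_rows(series=[[0.05,[0,0,0.4],[0,0,0]],[0.05,[0,0,0.2],[0,0,0]],[0.05,[0,0,0],[0,0,0]],[0.05,[0,0,0],[0,0,0]],[0.05,[0,0,0],[0,0,0]]])

```text
t: 24.42
tool_pos: [0.6078, 0.1352, 0.026]
tool_rot: [2.222, 2.217, 0.005]
contact_force: [0.0, 1.0, -0.9]
opening: 0.0111
grip_force: 19.6
```

Run:
```python
from h import *
import cv2
avg(3); wshot('w13'); plan(.6075,.135,.003,1,.05)
g=cv2.cvtColor(cv2.imread('pics/w13.png'),cv2.COLOR_BGR2GRAY)
P=[.6075,.135,.008]
print('pred top/left/right',wproj('w13',(.6075,.167,.008)),wproj('w13',(.5755,.135,.008)),wproj('w13',(.6395,.135,.008)))
u,v=wproj('w13',P).round().astype(int)
print(u,v); print('col',list(g[v-60:v+5:2,u-12])); print('row',v-18,list(g[v-18,u-50:u+54:2]))
```

```text
mean [0.6078 0.1351 0.026 ] sd [0. 0. 0.] F [-0.7  0.5 -0.1]
24.575 [0.6077 0.1351 0.0258] [ 1.7978e+02 -1.0000e-02  8.9850e+01] 0.011378255990061164 [-0.7  0.5 -0.1]
t 24.62 pos [0.6076 0.135  0.0257] need [-0.0001 -0.     -0.0227] turn deg [ 0.21 -0.01 -0.15]
[0.05, [-0.0, -0.0, 0.45], [0.03, -0.0, -0.02]]
pred top/left/right [254.7 168.6] [213.7 208.5] [295.9 208.1]
255 208
col [np.uint8(153), np.uint8(152), np.uint8(152), np.uint8(153), np.uint8(153), np.uint8(153), np.uint8(154), np.uint8(154), np.uint8(155), np.uint8(154), np.uint8(152), np.uint8(231), np.uint8(238), np.uint8(238), np.uint8(238), np.uint8(238), np.uint8(238), np.uint8(238), np.uint8(238), np.uint8(238), np.uint8(238), np.uint8(238), np.uint8(238), np.uint8(238), np.uint8(238), np.uint8(238), np.uint8(238), np.uint8(238), np.uint8(238), np.uint8(238), np.uint8(238), np.uint8(238), np.uint8(240)]
row 190 [np.uint8(157), np.uint8(157), np.uint8(157), np.uint8(155), np.uint8(156), np.uint8(154), np.uint8(197), np.uint8(240), np.uint8(238), np.uint8(238), np.uint8(238), np.uint8(238), np.uint8(238), np.uint8(238), np.uint8(238), np.uint8(238), np.uint8(238), np.uint8(238), np.uint8(238), np.uint8(238), np.uint8(238), np.uint8(238), np.uint8(238), np.uint8(237), np.uint8(238), np.uint8(238), np.uint8(237), np.uint8(238), np.uint8(238), np.uint8(238), np.uint8(237), np.uint8(237), np.uint8(238), np.uint8(238), np.uint8(238), np.uint8(238), np.uint8(238), np.uint8(237), np.uint8(237), np.uint8(237), np.uint8(238), np.uint8(237), np.uint8(239), np.uint8(223), np.uint8(151), np.uint8(154), np.uint8(154), np.uint8(154), np.uint8(151), np.uint8(168), np.uint8(217), np.uint8(216)]
```

Emit:
play_rows(series=[[0.05,[0,0,0.3],[0,0,0]],[0.05,[0,0,0.1],[0,0,0]],[0.05,[0,0,0.04],[0,0,0]],[0.05,[0,0,0.02],[0,0,0]],[0.05,[0,0,0],[0,0,0]],[0.05,[0,0,0],[0,0,0]]])

```text
t: 25.38
tool_pos: [0.6077, 0.135, 0.0027]
tool_rot: [2.223, 2.217, 0.004]
contact_force: [-1.0, -0.2, 4.4]
opening: 0.0115
grip_force: 19.9
```

Contact made; I'll release, rise and back off.

Emit:
play_rows(series=[[0.35,[0,0,0],[0,0,0]],[0.35,[0,0,0],[0,0,0]],[0.35,[0,0,0],[0,0,0]],[0.35,[0,0,-0.2],[0,0,0]],[0.35,[0,0,-0.8],[0,0,0]],[0.35,[0,0,-0.9],[0,0,0]],[0.35,[0,-0.4,-0.9],[0,0,0]],[0.35,[0,-0.9,-0.4],[0,0,0]]])

```text
t: 26.38
tool_pos: [0.5442, 0.1352, 0.1671]
tool_rot: [2.22, 2.213, 0.012]
contact_force: [-0.2, -0.2, 0.9]
opening: 0.0299
grip_force: 0.0
```

Emit:
play_rows(series=[[0.35,[0,-0.9,0],[0,0,0]],[0.35,[0,-0.9,0],[0,0,0]],[0.35,[0.8,-0.9,0],[0,0,0]],[0.35,[0.8,-0.5,0],[0,0,0]],[0.35,[0.8,0,0],[0,0,0]],[0.35,[0.8,0,0],[0,0,0]],[0.35,[0,0,0],[0,0,0]]])

```text
t: 27.25
tool_pos: [0.3821, 0.2975, 0.1625]
tool_rot: [2.219, 2.221, 0.005]
contact_force: [0.8, -0.0, -0.7]
opening: 0.0298
grip_force: 0.0
```

Run:
```python
from h import *
import cv2
from station import imaging
d=imaging.get_image('top'); a=d['color']; cv2.imwrite('pics/topF.png',a)
c=a[147:257,185:345]; A=cv2.resize(c,(800,550),interpolation=cv2.INTER_CUBIC); cv2.imwrite('pics/topFc.png',A)
s=imaging.get_image('scene')['color']; cv2.imwrite('pics/sceneF.png',s)
# dark/neutral non-white pixels inside each pad, and arm occlusion check
for n,(x,y) in dict(red=(.6203,-.119),p2=(.6162,-.034),p1=(.612,.0505),p0=(.6075,.135)).items():
    z=np.load('top.npz');E=z['E'];K=z['K']
    q=E[:3,:3]@np.array([x,y,.008])+E[:3,3]; u,v=K[0]*q[0]/q[2]+K[2],K[1]*q[1]/q[2]+K[3]
    w=a[int(v)-14:int(v)+13,int(u)-10:int(u)+11].astype(int)
    base=cv2.imread('pics/top0.png')[int(v)-14:int(v)+13,int(u)-10:int(u)+11].astype(int)
    m=(abs(w-base).sum(2)>90); yy,xx=np.nonzero(m)
    print(n,m.sum(),'pad px',round(u,1),round(v,1),'changed cols',xx.min()+int(u)-10,xx.max()+int(u)-10,'rows',yy.min()+int(v)-14,yy.max()+int(v)-14)
```

```text
red 198 pad px 292.1 164.1 changed cols 283 298 rows 154 172
p2 71 pad px 268.7 164.1 changed cols 262 273 rows 158 169
p1 44 pad px 245.4 164.2 changed cols 241 249 rows 159 167
p0 23 pad px 222.1 164.3 changed cols 219 224 rows 161 166
```

The top camera's numbers show all four weights on their pads, centred and decreasing in size from red, and the arm is clear. I'm handing the job in.

```bash
python3 -c "
from station import ctrl
print(ctrl.finish_job())"
```

```text
the job is handed in; nothing more can be done
None
```

I handed the job in at about 27 s: by the top camera, all four weights are on their pads in size order, largest on red. The second largest is about 2 mm off centre, and I kept the arm clear of the timer and beaker throughout.

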